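# Press a smart bulb into the sprung programming jig and hold it

## Task

Program the one LED bulb in the blue rack that has no green dot on its dome (the dotted ones are done: leave them alone). Take the red dust cap off the jig's ring and stand it on the bench, knob up, and let go of it; then take the bulb, set it cap down and upright into the sprung ring, press it straight down to the stop without ramming it, so that its tip meets the contact pin, and finish while still holding it pressed down.

Things in the scene. Friction and masses are not known exactly. Their poses are not given: they have to be found in the camera images.
- jig: programming jig, fixed to the bench: a 136 x 136 mm aluminium base 12 mm high that carries a black sprung ring on four brass bushings, the sprung contact pin in its middle and a small black connector box (up to 34 mm high) on its +x side. Origin: centre of its underside, on the bench. z up
- ring_top (a point): centre of the top face of the jig's black round sprung ring (100 mm outside, 40 mm bore, 10 mm thick). It stands 66 mm above the bench at rest and goes down with the ring; nothing of the jig stands higher than the ring
- nest_ring (a joint): how far the sprung ring is pressed down, in m: 0 at rest, 0.012 at its stop. It starts to move at about 3 N and takes about 10 N at the stop (with the contact pin about 12 N); it springs back up when let go. It does not latch
- contact_pin: brass sprung contact pin, 9 mm across, on the jig's axis below the ring; its tip stands 26 mm above the bench. Origin: 8 mm below its tip. The tip of a seated bulb meets it when the ring has gone down about 9 mm
- dust_cap: red plastic dust cap, 50 g, plugging the ring's bore at the start: plug 36 mm across, 8 mm deep, under a 56 mm flange (8 to 12 mm above its underside), with a round knob, 20 mm across, from 12 to 36 mm. Origin: centre of its underside, z up; on the bench it stands on the plug. The bench at x 0.55, 0.12 to 0.15 m left (+y) of the jig's centre, is free
- bulb_rack: blue metal rack, fixed: 76 x 270 mm, its top 55 mm above the bench, with a row of three 40 mm holes 90 mm apart along its own y axis; a bulb hangs in each, cap down. Origin: on the bench under its middle
- bulb_new: the bulb to program: white, no dot, 90 g, 97.5 mm tall. Origin: tip of its screw cap, at the bottom; z up its axis. Screw cap 27 mm across up to z 25 mm; above it the flask: rounded underneath (radius 27.5 mm about z 50), a straight band 55 mm across at z 50 to 70 (grip here), round dome on top. It centres itself in a 40 mm hole: seated, its origin lies 31 mm below the top face of ring or rack
- bulb_done_a: a bulb of the same shape with a green dot of 23 mm on top of its dome, in the rack: already done
- bulb_done_b: a second bulb with a green dot of 23 mm on top of its dome, in the rack: already done
- loupe: black loupe, 38 mm across, 36 mm high, standing behind the work; a bystander
- pass_stamp: black hand stamp, 24 mm across, 60 mm high, standing behind the work; a bystander
- bottle_1: small brown dropper bottle, 34 mm across, 102 mm high, standing at the back left; a bystander
Mind the look-alikes: they are no part of the job. Of the things that look like the dust_cap, the smaller one is meant. What is shaped like the bulb_new but yellow is not meant.

How it is judged (in metres and radians):
On the way, in this order (a step that is already met when the one before it is completed fails the run):
1. the dust cap stands knob up on the bench, let go of (height (world z) of dust_cap below 0.008 m and angle between dust_cap's own z axis and vertical below 0.15 rad and contact force between the fingers and dust_cap below 0.1 N and linear speed of dust_cap below 0.03 m/s), for 0.2 s.
2. the bulb without a dot sits upright in the ring of the jig (horizontal distance between bulb_new and ring_top below 0.005 m and z of bulb_new in the frame of ring_top below -0.028 m and angle between bulb_new's own z axis and vertical below 0.13 rad), for 0.1 s.
At the end, for the whole second after the job is handed in: The fingers still hold or press the undotted bulb (more than 2 N), it sits still in the ring, on its axis to 5 mm and upright to 0.13 rad, the ring is pressed at least 9.5 of its 12 mm and the bulb's tip touches the contact pin; the dust cap stands knob up on the bench, untouched (all of step 2 and value of joint nest_ring above 0.0095 m and contact force between bulb_new and contact_pin above 0.3 N and linear speed of bulb_new below 0.02 m/s and contact force between the fingers and bulb_new above 2 N and height (world z) of dust_cap below 0.008 m and angle between dust_cap's own z axis and vertical below 0.15 rad and contact force between the arm and dust_cap below 0.1 N); the arm keeps its last pose, push and grip.
It fails at once if a bulb that is already done is moved by more than 10 mm (distance of any of bulb_done_a, bulb_done_b from where it was at the start of the episode above 0.01 m).
It fails at once if the bulb is rammed into the jig (more than 60 N) (contact force between bulb_new and jig above 60 N).
It fails at once if the loupe, the stamp or the bottle is shoved by more than 30 mm (distance of any of loupe, pass_stamp, bottle_1 from where it was at the start of the episode above 0.03 m).
It also fails if it takes over 51 s, if anything falls off the work surface, if the arm or the gripper's body presses on something with over 40 N, if the wrist force passes 120 N, or if a joint passes its speed limit or range.

## Robot

A 6-joint arm with a two-finger parallel gripper is mounted at the origin on a cart in front of the work surface, level with it; the furniture and walls round the work are solid. World frame = base frame: x ahead of the robot, y to its left, z up, the work surface at z = 0. Lengths are in mm, angles in rad, forces in N, time in s.
With the tool pointing down it reaches from about 300 to 775 mm from the base axis. Payload 14.6 kg.
Tool frame: the origin (TCP) lies between the finger pads; the fingertips stand 22 mm ahead of it and the grasp point (between the pads) lies 3 mm ahead of it (manip.tcp_to_tips is the distance from the TCP to the fingertips, in mm); y points along the fingers, z is the direction in which the jaws open and shut, and the axes are right-handed (so a half turn about y gives the same grasp; the last joint's range is limited). The gripper opens to 94 mm and grips with 3 to 60 N. Pads are 16 mm wide; open, the fingers measure 119 mm over their backs; the gripper's body (75 mm by 177 mm) begins 78 mm behind the grasp point.
Start: joints at [1.158, 0.3, 1.521, -0, 1.321, -0.067], TCP at [186.419, 517.433, 227.446] pointing down, gripper open.
Joint ranges: [-3.03, 3.03], [-0.79, 2.21], [0.23, 2.52], [-1.04, 4.18], [0, 3.07], [-2.55, 2.55]. Speed limits (rad/s): [2.22, 2.22, 2.57, 3.14, 3.14, 3.14].

## Interface

Orientations are given as [roll, pitch, yaw] about the fixed x, y, z axes, in that order (R = Rz(yaw) Ry(pitch) Rx(roll)).
In Python, from cell import manip gives the robot as it stands.
- The arm moves only by the shell command python3 -m jog 'ROWS' [OPENING] [FORCE]. ROWS is JSON, one flat list of numbers, 6 for each row, row after row: the shift along the tool's x, y, z in mm, then the turn, a rotation vector about the tool's x, y, z in degrees. A call has 1 to 10 rows; each row is the pose to reach, as a shift and turn from the pose commanded when the call began, along the tool's axes at that moment; what a row does not reach only later rows make up. A row lasts 1/12 s, in which the tool goes at most 41.7 mm and 7.16 degrees, less where a joint would pass 70% of its speed; a pose out of reach is approached as far as the arm can. A call with a gripper value outside its range is refused whole. OPENING is the finger opening in mm, from 0 to 94, set as the call begins (- or left out, the last holds). The fingers move at their own pace and stop on an object; FORCE is the grip in N (left out, the last holds). Time passes only in rows, so rows that repeat a pose let the fingers close. It gives the time, the measured TCP pose, the force and the opening at its end, in the units of the state.
- manip.read_state(): the state, without advancing time (a new reading comes with each control period).
- manip.camera(name): name is "scene" or "side" or "wrist"; returns a dict with "img" (480x640x3 uint8, red, green, blue), "intrinsics" (3x3 intrinsics, pixels), "origin" and "orientation" of the camera in the world. Camera axes: x right, y down, z forward; pixel columns grow to the right and rows downward; lengths in mm; the calibration is good to about 2 mm. A picture is of the moment at which its call begins. There is no depth.
- manip.sign_off(): hands the job in, once; it reports no verdict.
Trained networks look in a picture, given as the dict that the camera call returned (one of the last four; its "shot" number tells which), for a name from the list of things; names that differ only in an ending like _2 or _b are one class to them, and where a whole thing is asked for, a point or a joint stands for the part that bears it (a point fixed in the world has none). Each returns a list of dicts, best first, with "score" (0 to 1); they miss things now and then, are a little off and sometimes report something else, mostly with a low value. They report only what shows in the picture. A call takes as long as a camera call. They do not tell look-alikes from the thing itself.
- manip.masks_of(thing, picture): "pixels" (480x640 bool, what is visible of it) and "xy" ([column, row] in pixels, amid what is visible of it).
- manip.tip_of(thing, picture): "xy" ([column, row] in pixels: a listed point, or the origin of a listed thing).
The state is a dict: "clock": time; "joints": joint angles; "qd": joint speeds; "effort": joint torques, N m; "eef_pos": TCP position; "eef_rot": TCP orientation; "wrist_force": force on the tool from outside, world axes, zero at the start; "moment": the same for the moment, N m; "finger_gap": finger opening in mm.
Only numpy, scipy, OpenCV 4.12 (cv2) and the standard library are available. Lean on these libraries where they do the work, as an engineer would, in place of code of your own. Each camera call takes 0.05 s, during which the arm holds its last target.

## Working session

There is one attempt and no reset: what is moved stays moved. The work goes in short steps, Python scripts to look and compute and a shell command to move; the robot and the scene stay as the last step left them, time stands still between calls to the robot, and variables do not carry over. Pictures are saved under pics/ and viewed, and the job is handed in when it is done.

```bash
ls; mkdir -p pics
python3 - <<'E'
from cell import manip
import cv2
s=manip.read_state(); print(s)
for n in ["scene","side","wrist"]:
    c=manip.camera(n); cv2.imwrite(f"pics/{n}0.png",c["img"][:,:,::-1]); print(n,c["origin"],c["orientation"],c["intrinsics"])
E
```

```text
pics
{'clock': 0.0, 'joints': array([ 1.15841781e+00,  3.00448265e-01,  1.52159934e+00, -1.12428495e-05,
        1.32070393e+00, -6.66115846e-02]), 'qd': array([-1.17132009e-03, -4.42891619e-04, -5.56747108e-04, -9.13012402e-05,
        6.70519780e-04, -9.62607701e-04]), 'effort': array([ 1.93342086e-03, -5.31806266e+01, -3.52736843e+01,  7.09448196e-02,
        2.43466313e-02, -1.05026754e-04]), 'eef_pos': array([186.31745522, 517.21847699, 226.89111867]), 'eef_rot': array([-1.57195337e+00,  6.62726146e-05, -3.45764181e-01]), 'wrist_force': array([ 0.09161378, -0.07377418, -0.34391433]), 'moment': array([-0.01291398, -0.01375896,  0.00685813]), 'finger_gap': 94.18969590115941}
scene [-248.87046459 -616.94795277  490.00284843] [-1.96615198 -0.0199372  -0.91583803] [[443.39005142   0.         319.50583407]
 [  0.         443.39005142 240.09740949]
 [  0.           0.           1.        ]]
side [548.75991605 625.45994927 592.0147556 ] [-2.24368723 -0.01901573  3.13053557] [[435.51321946   0.         312.15624506]
 [  0.         435.51321946 232.48108626]
 [  0.           0.           1.        ]]
wrist [125.49698614 539.11401237 385.33334228] [2.91284163e+00 1.52843863e-03 1.22437516e+00] [[422.0487474    0.         321.38615306]
 [  0.         422.0487474  237.09984531]
 [  0.           0.           1.        ]]
```

View pics/scene0.png

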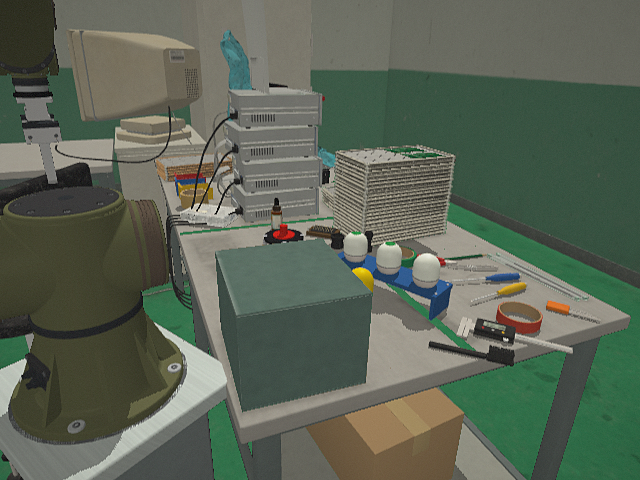

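View pics/side0.png

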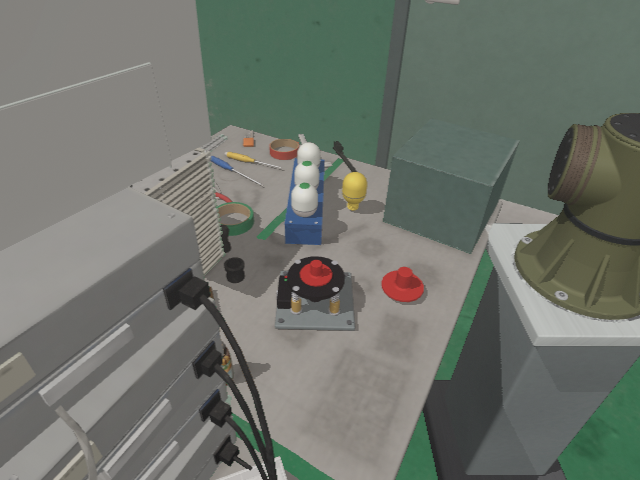

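View pics/wrist0.png

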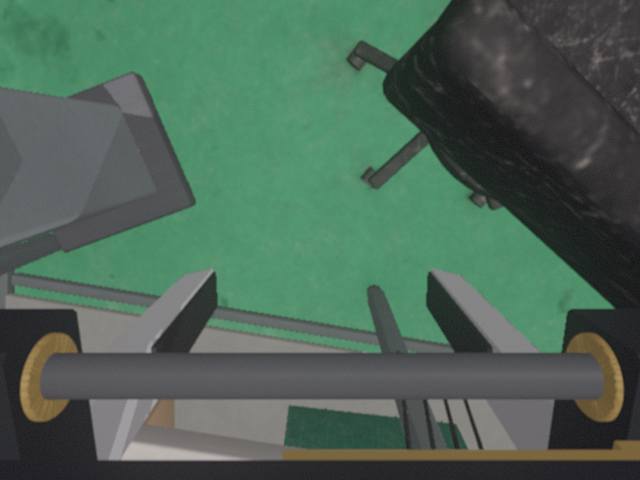

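The scene view shows three bulbs: two with green dots at about (356,235) and (389,243), and one without at (426,257). In the side view the capped jig is at (317,272), a larger red look-alike lies on the bench at (403,285), and a yellow bulb stands at (355,187). Next I'll take measurements.

```bash
cat > h.py <<'E'
import numpy as np, cv2
from scipy.spatial.transform import Rotation as R
from cell import manip
def ray(c,xy):
    K=np.array(c["intrinsics"]); d=np.linalg.inv(K)@np.array([xy[0],xy[1],1.])
    return np.array(c["origin"]), R.from_euler('xyz',c["orientation"]).as_matrix()@d
def atz(c,xy,z):
    o,d=ray(c,xy); return o+d*(z-o[2])/d[2]
def tri(c1,p1,c2,p2):
    A=[];b=[]
    M=np.zeros((3,3));v=np.zeros(3)
    ds=[]
    for c,p in((c1,p1),(c2,p2)):
        o,d=ray(c,p);d=d/np.linalg.norm(d);P=np.eye(3)-np.outer(d,d);M+=P;v+=P@o;ds.append((o,d))
    x=np.linalg.solve(M,v)
    return x,[np.linalg.norm((np.eye(3)-np.outer(d,d))@(x-o)) for o,d in ds]
def proj(c,X):
    Rm=R.from_euler('xyz',c["orientation"]).as_matrix(); p=Rm.T@(np.array(X)-np.array(c["origin"]))
    q=np.array(c["intrinsics"])@p; return q[:2]/q[2]
def totool(dxyz,s=None):
    s=s or manip.read_state()
    return R.from_euler('xyz',s["eef_rot"]).as_matrix().T@np.array(dxyz)
E
python3 - <<'E'
from h import *
np.set_printoptions(precision=1,suppress=True)
H={"bulb_new":0,"dust_cap":54+4,"ring_top":66,"jig":0,"bulb_rack":0,"loupe":0,"pass_stamp":0,"bottle_1":0}
for n in ["side","scene"]:
    c=manip.camera(n)
    for t,h in dict(bulb_new=24,dust_cap=58,ring_top=66,jig=0,bulb_rack=0,loupe=0,pass_stamp=0,bottle_1=0).items():
        for d in manip.tip_of(t,c): 
            print(n,t,"%.2f"%d["score"],np.array(d["xy"]),atz(c,d["xy"],h))
    big=cv2.resize(c["img"][120:270,240:400] if n=="side" else c["img"][210:310,310:470],None,fx=4,fy=4,interpolation=cv2.INTER_CUBIC)
    cv2.imwrite(f"pics/{n}_crop.png",big[:,:,::-1])
print(manip.read_state()["clock"])
E
```

```text
side bulb_new 0.68 [349.6 208.1] [ 444.5 -176.6   24. ]
side dust_cap 0.78 [317.2 276.2] [523.7  77.9  58. ]
side dust_cap 0.67 [317.4 275.4] [523.3  75.9  58. ]
side dust_cap 0.64 [399.4 289.6] [384.7 109.2  58. ]
side ring_top 0.97 [318.6 275.5] [521.7  84.4  66. ]
side jig 0.58 [318.2 301.8] [520.5  84.8   0. ]
side bulb_rack 0.82 [307.5 204.8] [ 539.2 -222.4    0. ]
side loupe 0.58 [235.3 274.4] [679.7  14.8   0. ]
side pass_stamp 0.54 [224.5 248.5] [711.7 -61.7   0. ]
side bottle_1 0.53 [223.6 375.5] [669.5 237.3   0. ]
scene bulb_new 0.61 [420.2 291. ] [ 556.9 -284.2   24. ]
scene dust_cap 0.74 [280.  239.1] [518.   87.3  58. ]
scene ring_top 0.84 [283.7 235.4] [527.9  83.6  66. ]
scene jig 0.47 [277.6 229.1] [674.9 240.6   0. ]
scene bulb_rack 0.84 [388.2 292.9] [ 544.  -214.9    0. ]
scene loupe 0.71 [336.6 248.6] [670.7  17.8   0. ]
scene loupe 0.68 [386.1 281.6] [ 588.5 -184.3    0. ]
scene pass_stamp 0.43 [366.4 249.7] [717.4 -49.3   0. ]
scene bottle_1 0.49 [276.  230.6] [662.6 235.9   0. ]
1.05
```

View pics/side_crop.png

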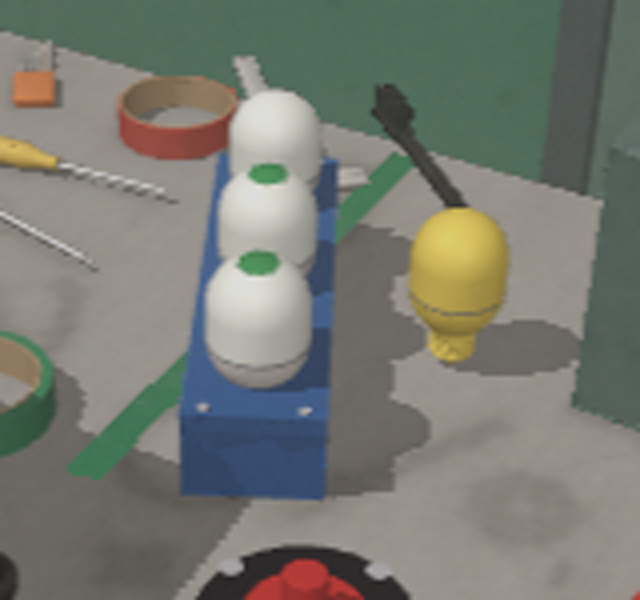

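View pics/scene_crop.png

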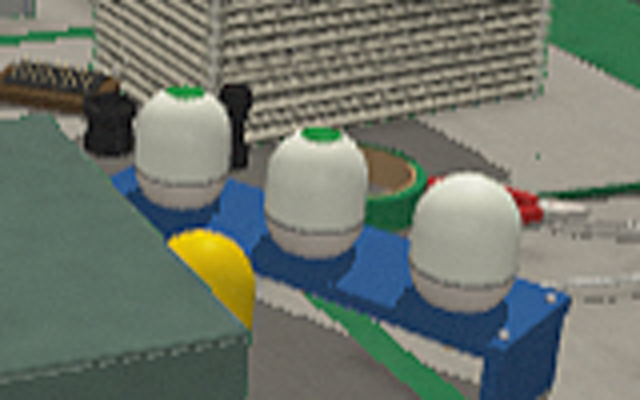

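Run:
```python
from h import *
np.set_printoptions(precision=1,suppress=True)
C={n:manip.camera(n) for n in ["side","scene"]}
# box
sc,sd=C["scene"],C["side"]
print("box base scene",atz(sc,(243,405),0),atz(sc,(366,383),0), "side",atz(sd,(386,224),0),atz(sd,(470,247),0))
print("top: ",tri(sc,(223,310-62),sd,(517,137)),)
for n,c in C.items():
    for m in manip.masks_of("bulb_new",c):
        ys,xs=np.where(m["pixels"]); print(n,"%.2f"%m["score"],m["xy"],xs.min(),xs.max(),ys.min(),ys.max())
# dots
for n,c in C.items():
    hsv=cv2.cvtColor(c["img"],cv2.COLOR_RGB2HSV)
    g=((hsv[...,0]>50)&(hsv[...,0]<75)&(hsv[...,1]>150)).astype(np.uint8)
    _,_,st,ce=cv2.connectedComponentsWithStats(g)
    for s,k in zip(st[1:],ce[1:]):
        if 8<s[4]<200: print(n,"dot?",s,k,atz(c,k,121.3))
    r=(((hsv[...,0]<5)|(hsv[...,0]>175))&(hsv[...,1]>180)).astype(np.uint8)
    _,_,st,ce=cv2.connectedComponentsWithStats(r)
    for s,k in zip(st[1:],ce[1:]):
        if s[4]>60: print(n,"red",s,k)
```

```text
box base scene [ 100.8 -215.     0. ] [ 259.3 -334.2    0. ] side [ 362.9 -150.1    0. ] [195.7 -72.3   0. ]
top:  (array([ 142.4, -139.4,  222.6]), [np.float64(2.8506767952992687), np.float64(2.850676795299171)])
side 0.94 [353.7, 189.4] 342 367 172 210
side 0.81 [308.3, 154.0] 298 320 142 165
side 0.46 [307.4, 172.9] 295 319 161 186
scene 0.59 [365.5, 280.2] 354 373 268 291
scene dot? [400 149   6   3   9] [403.  150.4] [1475.4  248.5  121.3]
scene dot? [407 148  17   4  32] [413.5 149.6] [1523.7  223.1  121.3]
scene dot? [425 153   7   5  14] [427.7 154.6] [1467.2  131.1  121.3]
scene dot? [432 153  10   4  16] [435.9 154.6] [1491.3  105.8  121.3]
scene dot? [284 217  49   6  71] [310.9 219.5] [545.9  10.4 121.3]
scene dot? [448 220  26  14  33] [460.9 226.3] [ 741.3 -289.3  121.3]
scene dot? [180 224  91  11 119] [222.7 228.8] [367.  124.3 121.3]
scene dot? [352 232   9   2  16] [356.  232.5] [ 545.2 -120.4  121.3]
scene dot? [479 236   8   5  11] [483.1 237.7] [ 703.5 -355.   121.3]
scene dot? [488 241   7   4   9] [491.3 242.2] [ 689.1 -377.8  121.3]
scene dot? [386 242   9   3
[... 1367 characters left out ...]
3]
scene dot? [473 422   8   8   9] [476.6 425.4] [ 151.5 -534.4  121.3]
scene dot? [609 430   6   4   9] [610.9 431.6] [ 234.4 -651.7  121.3]
scene dot? [211 439   2  10  10] [211.1 443.5] [ -43.6 -328.8  121.3]
scene dot? [493 443   7   6  11] [496.3 445.5] [ 137.4 -559.9  121.3]
scene dot? [250 446   2   9   9] [250.9 450. ] [ -24.  -366.3  121.3]
scene dot? [504 453   9  11  15] [507.8 457.9] [ 129.1 -573.9  121.3]
scene dot? [531 463   4   8  11] [532.6 466.9] [ 133.5 -596.3  121.3]
scene dot? [514 465   7   7   9] [516.8 467.6] [ 122.9 -584.2  121.3]
scene red [175 174  22   5  64] [186.4 175.8]
scene red [273 224  22  16 209] [283.2 232.9]
scene red [503 322  35   6  70] [522.4 324.1]
```

Run:
```python
import cv2
a=cv2.imread("pics/side0.png")[230:340,260:440]; cv2.imwrite("pics/jigc.png",cv2.resize(a,None,fx=4,fy=4,interpolation=2))
```

```text
(no output)
```

View pics/jigc.png

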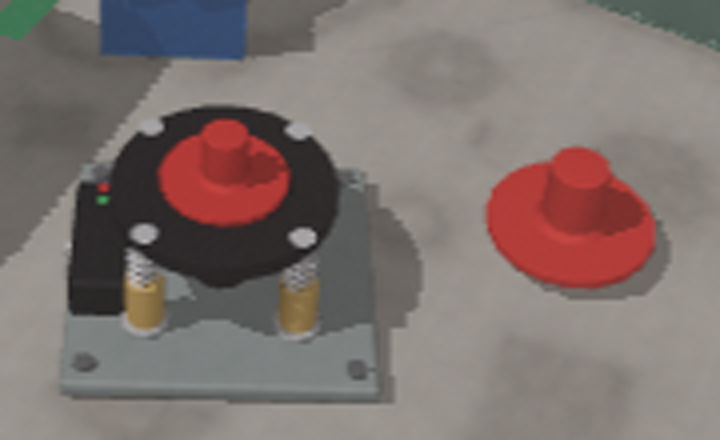

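The dotless bulb is the one at the −y end of the rack, at scene (426,257) and side (309,155). It shows no dot in either enlarged crop, and the dotted domes are the other two. The cap in the ring is smaller than the loose red one, so it is the one meant. Next I'll check the path clearance against the instrument stack.

Run:
```python
from h import *
np.set_printoptions(precision=1,suppress=True)
c=manip.camera("scene"); d=manip.camera("side")
print("stack",[atz(c,p,0) for p in ((246,221),(320,215),(180,222))])
print("stack top side corner",[atz(d,p,280) for p in ((197,230),(120,190))])
print("look-alike",atz(d,(401,290),0))
print("dots side",atz(d,(307,163.5),121.5),atz(d,(304.5,185.5),121.5),"new top",atz(d,(309,146),118))
print("knob top",tri(d,(260+225/4,230+130/4),c,(283.5,226)))
s=manip.read_state(); print(totool(np.array([523,84,240])-s["eef_pos"]))
```

```text
stack [array([662.3, 364.4,   0. ]), array([861.1, 221.2,   0. ]), array([522.8, 513.2,   0. ])]
stack top side corner [array([670.8, 231.1, 280. ]), array([785.6, 149.2, 280. ])]
look-alike [364.   54.1   0. ]
dots side [ 541.8 -204.1  121.5] [ 547.  -115.7  121.5] new top [ 536.9 -291.9  118. ]
knob top (array([525.9,  81.4,  93. ]), [np.float64(0.5877361822530542), np.float64(0.587736182252909)])
[ 463.6  -12.5 -293.7]
```

```bash
python3 -m jog '[466,10,-292,0,70.2,0,466,10,-292,0,70.2,0,466,10,-292,0,70.2,0,466,10,-292,0,70.2,0,466,10,-292,0,70.2,0,466,10,-292,0,70.2,0,466,10,-292,0,70.2,0,466,10,-292,0,70.2,0,466,10,-292,0,70.2,0,466,10,-292,0,70.2,0]' 70
```

```text
clock: 2.18
eef_pos: [444.5, 187.8, 220.1]
eef_rot: [-1.57, 0.0, -1.578]
wrist_force: [0.1, 0.9, -0.5]
finger_gap: 70.5
```

```bash
python3 -m jog '[106,0,81,0,0,0,106,0,81,0,0,0,106,0,81,0,0,0,106,0,81,0,0,0,106,0,81,0,0,0]' 70
python3 - <<'E'
from h import *
np.set_printoptions(precision=1,suppress=True)
c=manip.camera("wrist"); cv2.imwrite("pics/w1.png",c["img"][:,:,::-1])
for t,h in (("dust_cap",58),("ring_top",66)):
    for m in manip.tip_of(t,c): print(t,m["score"],np.array(m["xy"]),atz(c,m["xy"],h))
hsv=cv2.cvtColor(c["img"],cv2.COLOR_RGB2HSV)
r=(((hsv[...,0]<6)|(hsv[...,0]>174))&(hsv[...,1]>150)).astype(np.uint8)
n,_,st,ce=cv2.connectedComponentsWithStats(r)
for s,k in zip(st[1:],ce[1:]):
    if s[4]>300: print(s,k,atz(c,k,75))
print(manip.read_state()["eef_pos"],manip.read_state()["eef_rot"])
E
```

```text
clock: 2.6
eef_pos: [525.5, 81.7, 219.4]
eef_rot: [-1.571, -0.0, -1.574]
wrist_force: [0.4, -0.1, 0.6]
finger_gap: 70.2
dust_cap 0.74 [325.2 225.1] [528.7  81.4  58. ]
[ 288  188   77   75 4455] [326.1 225.3] [529.2  84.7  75. ]
[  98  202   88   84 5743] [142.  243.6] [393.   71.4  75. ]
[523.9  84.7 219.9] [-1.6  0.  -1.6]
```

View pics/w1.png

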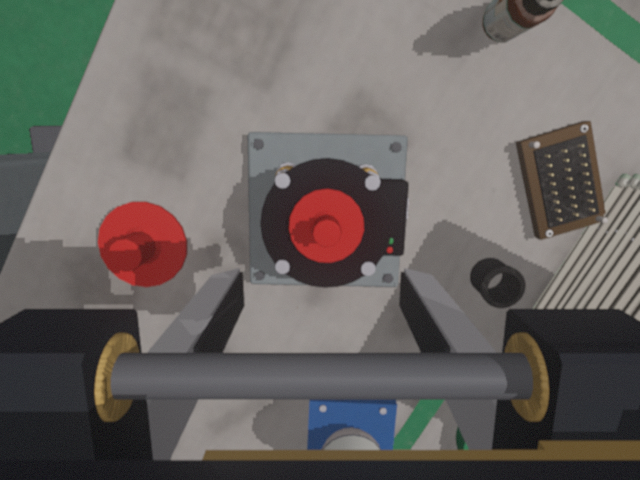

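```bash
python3 -m jog '[2,40,3,0,0,0,2,80,3,0,0,0,2,105,3,0,0,0,2,115,3,0,0,0,2,120,3,0,0,0,2,123,3,0,0,0,2,124,3,0,0,0,2,124,3,0,0,0]' 50 8
python3 - <<'E'
from h import *
print(manip.read_state()["eef_pos"])
c=manip.camera("side"); cv2.imwrite("pics/s1.png",cv2.resize(c["img"][200:330,240:420,::-1],None,fx=4,fy=4))
E
```

```text
clock: 3.42
eef_pos: [528.1, 82.0, 97.2]
eef_rot: [-1.569, 0.0, -1.571]
wrist_force: [-0.2, -0.7, -0.6]
finger_gap: 49.8
[528.11567537  81.96535261  97.20189319]
```

View pics/s1.png

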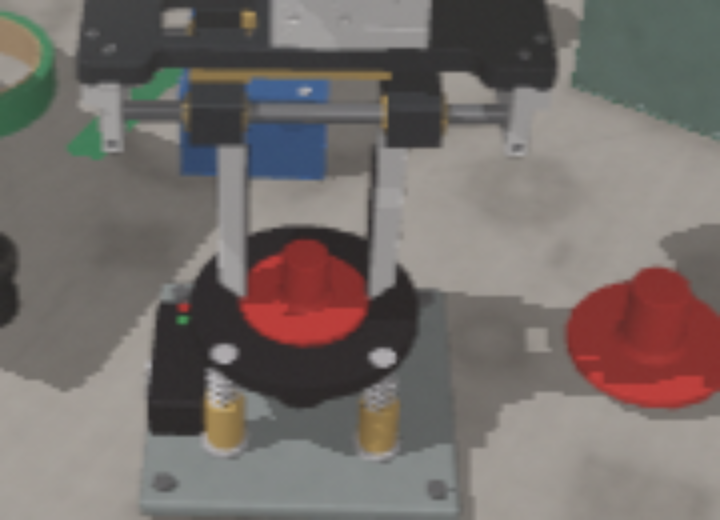

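```bash
python3 -m jog '[0,0,0,0,0,0,0,0,0,0,0,0,0,0,0,0,0,0,0,0,0,0,0,0,0,0,0,0,0,0]' 10 12; python3 -m jog '[0,-4,0,0,0,0,0,-10,0,0,0,0,0,-20,0,0,0,0,0,-40,0,0,0,0,0,-50,0,0,0,0,0,-50,0,0,0,0]'
python3 - <<'E'
from h import *
print(manip.read_state()["eef_pos"])
c=manip.camera("side"); cv2.imwrite("pics/s2.png",cv2.resize(c["img"][180:330,240:420,::-1],None,fx=4,fy=4))
E
```

```text
clock: 3.88
eef_pos: [527.6, 81.6, 96.0]
eef_rot: [-1.571, -0.0, -1.571]
wrist_force: [0.6, -0.1, 0.8]
finger_gap: 20.0
clock: 4.38
eef_pos: [528.7, 81.8, 148.7]
eef_rot: [-1.566, 0.0, -1.571]
wrist_force: [0.4, 0.2, -0.8]
finger_gap: 19.3
[528.65651913  81.75773036 148.74350041]
```

View pics/s2.png

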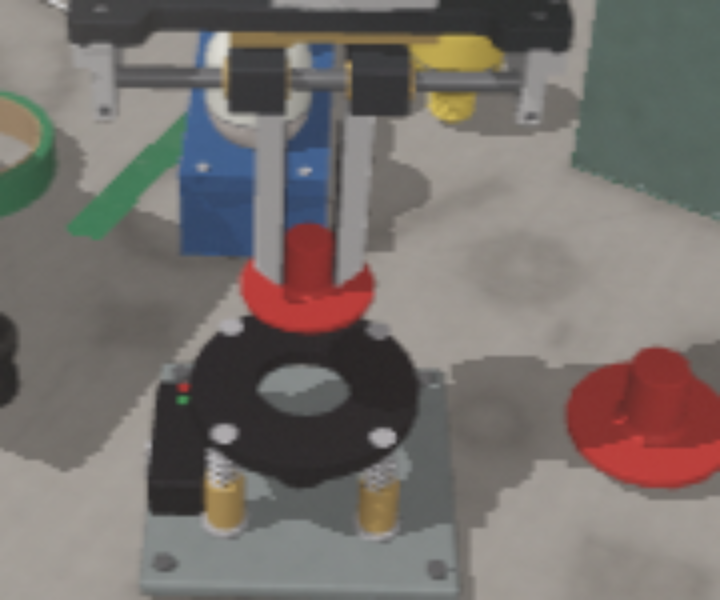

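```bash
python3 -m jog '[-30,-4,4,0,0,0,-70,-4,9,0,0,0,-110,0,14,0,0,0,-133,30,17,0,0,0,-133,65,17,0,0,0,-133,90,17,0,0,0,-133,98,17,0,0,0,-133,102,17,0,0,0,-133,104,17,0,0,0,-133,104,17,0,0,0]'
python3 - <<'E'
from h import *
for i in range(3):
    c=manip.camera("side"); s=manip.read_state(); print(s["eef_pos"],s["wrist_force"])
cv2.imwrite("pics/s3.png",cv2.resize(c["img"][230:430,220:440,::-1],None,fx=3,fy=3))
E
```

```text
clock: 5.27
eef_pos: [545.2, 214.5, 42.9]
eef_rot: [-1.569, 0.0, -1.571]
wrist_force: [-0.2, 0.6, -0.2]
finger_gap: 19.4
[545.33119242 214.60992872  43.27527509] [-0.35406334 -0.22226902  0.18814193]
[545.31750425 214.64953274  43.37434925] [-0.30289     0.75648179 -0.66865632]
[545.26516033 214.67453197  43.27075233] [-0.2451702   0.1377502  -0.88462883]
```

View pics/s3.png

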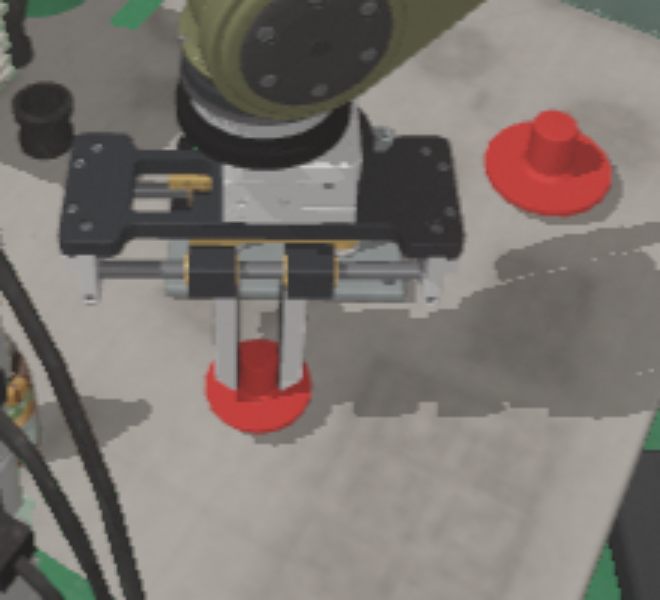

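```bash
python3 -m jog '[0,2,0,0,0,0,0,4,0,0,0,0,0,4,0,0,0,0]'; python3 -m jog '[0,1,0,0,0,0,0,1,0,0,0,0]';python3 -m jog '[0,1,0,0,0,0,0,1,0,0,0,0]'
```

```text
clock: 5.67
eef_pos: [544.8, 214.6, 38.0]
eef_rot: [-1.57, 0.0, -1.571]
wrist_force: [0.5, 0.2, -1.0]
finger_gap: 19.8
clock: 5.83
eef_pos: [544.8, 214.7, 37.8]
eef_rot: [-1.57, 0.0, -1.571]
wrist_force: [-4.1, -1.7, 9.4]
finger_gap: 19.5
clock: 6.0
eef_pos: [544.8, 214.8, 37.1]
eef_rot: [-1.57, 0.0, -1.571]
wrist_force: [-5.6, -2.2, 13.5]
finger_gap: 19.7
```

```bash
python3 -m jog '[0,-1.5,0,0,0,0,0,-1.5,0,0,0,0]';  python3 -m jog '[0,-1.5,0,0,0,0,0,-1.5,0,0,0,0,0,-1.5,0,0,0,0]' 60; python3 -m jog '[0,-10,0,0,0,0,0,-30,0,0,0,0,0,-70,0,0,0,0,0,-110,0,0,0,0,0,-140,0,0,0,0]' 80
python3 - <<'E'
from h import *
np.set_printoptions(precision=1,suppress=True)
c=manip.camera("side"); cv2.imwrite("pics/s4.png",cv2.resize(c["img"][230:430,220:440,::-1],None,fx=3,fy=3))
for t,h in (("dust_cap",0),("ring_top",66)):
    for m in manip.tip_of(t,c): print(t,m["score"],np.array(m["xy"]),atz(c,m["xy"],h))
w=manip.camera("wrist"); cv2.imwrite("pics/w4.png",w["img"][:,:,::-1])
for t,h in (("dust_cap",0),("ring_top",66)):
    for m in manip.tip_of(t,w): print("w",t,m["score"],np.array(m["xy"]),atz(w,m["xy"],h))
print(manip.read_state()["eef_pos"])
E
```

```text
clock: 6.17
eef_pos: [544.7, 214.7, 37.7]
eef_rot: [-1.57, 0.0, -1.571]
wrist_force: [0.2, -0.2, -0.5]
finger_gap: 19.7
clock: 6.42
eef_pos: [544.6, 214.6, 38.8]
eef_rot: [-1.571, -0.0, -1.571]
wrist_force: [-0.3, -0.0, -0.6]
finger_gap: 36.0
clock: 6.83
eef_pos: [544.8, 214.7, 182.8]
eef_rot: [-1.568, 0.001, -1.571]
wrist_force: [-0.5, 1.2, -0.1]
finger_gap: 69.1
dust_cap 0.85 [306.2 362.3] [542.4 213.4   0. ]
dust_cap 0.76 [396.4 289.9] [372.7  53.9   0. ]
ring_top 0.8 [317.1 276.2] [524.3  86.1  66. ]
w dust_cap 0.84 [319.1 222.5] [544.7 213.    0. ]
[544.  214.5 177.7]
```

View pics/s4.png

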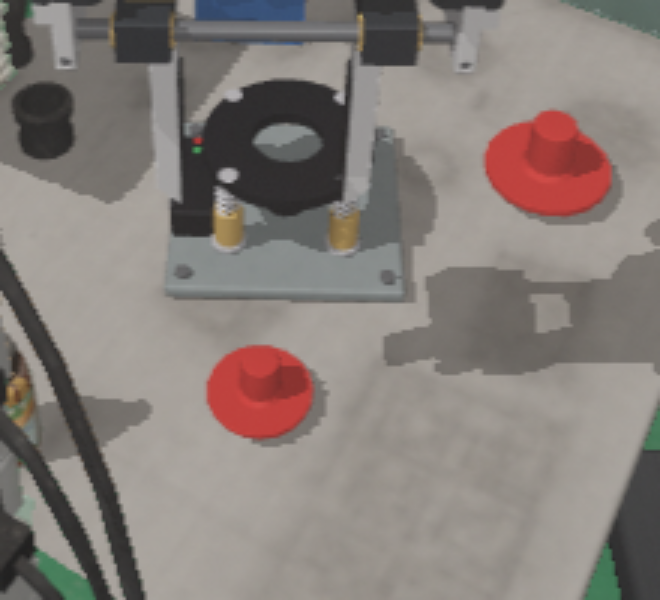

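View pics/w4.png

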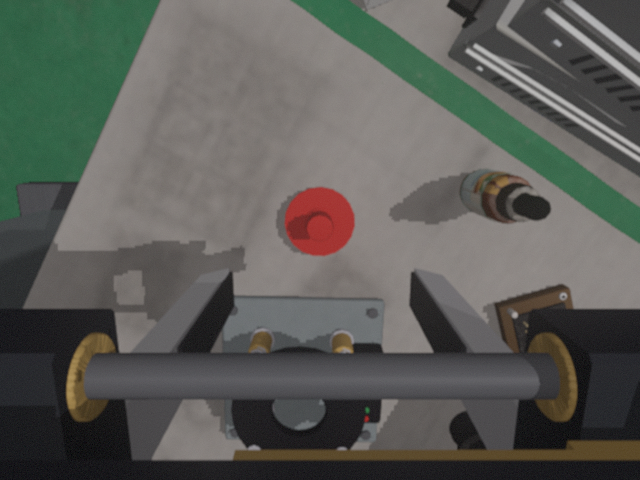

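```bash
python3 -m jog '[40,-30,0,0,0,0,80,-35,0,0,0,0,120,-35,0,0,0,0,160,-35,0,0,0,0,200,-35,0,0,0,0,240,-35,0,0,0,0,280,-35,-2,0,0,0,320,-35,-3,0,0,0,360,-35,-4,0,0,0,400,-35,-5,0,0,0]' 80;  python3 -m jog '[40,0,-1,0,0,0,80,0,-1,0,0,0,112,0,-2,0,0,0,112,0,-2,0,0,0,112,0,-2,0,0,0]'
python3 - <<'E'
from h import *
np.set_printoptions(precision=1,suppress=True)
for i in range(2): w=manip.camera("wrist")
cv2.imwrite("pics/w5.png",w["img"][:,:,::-1])
for m in manip.masks_of("bulb_new",w):
    ys,xs=np.where(m["pixels"]); print(m["score"],m["xy"],xs.min(),xs.max(),ys.min(),ys.max())
for m in manip.tip_of("bulb_new",w): print(m["score"],m["xy"],atz(w,m["xy"],24))
print(manip.read_state()["eef_pos"], proj(w,[538,-297,121.5]))
E
```

```text
clock: 7.97
eef_pos: [538.6, -187.2, 212.5]
eef_rot: [-1.573, 0.001, -1.571]
wrist_force: [1.7, -0.5, 0.0]
finger_gap: 80.1
clock: 8.38
eef_pos: [536.7, -298.4, 211.9]
eef_rot: [-1.573, 0.002, -1.573]
wrist_force: [0.2, 0.2, 0.6]
finger_gap: 80.1
0.79 [176.4, 97.4] 130 222 55 140
0.75 [326.9, 237.9] 286 367 198 282
0.94 [328.6, 220.9] [ 543.1 -299.1   24. ]
0.84 [202.2, 103.2] [ 443.5 -204.8   24. ]
[ 537.7 -296.1  213.5] [322.5 247.8]
```

View pics/w5.png

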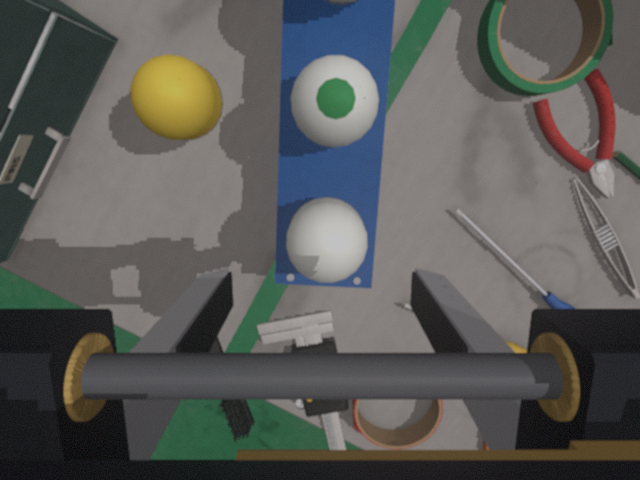

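This bulb at (327,240) shows no dot, while its neighbour at (336,98) has one. The yellow look-alike is at (177,97).

Run:
```python
from h import *
np.set_printoptions(precision=1,suppress=True)
w=manip.camera("wrist")
print(atz(w,(326.5,240),94),atz(w,(336,98),121.5),manip.read_state()["eef_pos"])
i=w["img"].astype(int); m=((i.min(2)>150)&(i.max(2)-i.min(2)<30)).astype(np.uint8)
n,l,st,ce=cv2.connectedComponentsWithStats(m[180:300,270:385])
for s,k in zip(st[1:],ce[1:]):
    if s[4]>800: print(s,k+[270,180],atz(w,k+[270,180],94))
```

```text
[ 541.5 -298.    94. ] [ 546.3 -208.8  121.5] [ 537.7 -296.1  213.8]
[  28   26   67   71 3492] [332.6 240.3] [ 545.7 -298.2   94. ]
```

```bash
python3 -m jog '[2,30,3.5,0,0,0,2,65,3.5,0,0,0,2,95,3.5,0,0,0,2,112,3.5,0,0,0,2,121,3.5,0,0,0,2,125,3.5,0,0,0,2,126,3.5,0,0,0,2,126,3.5,0,0,0]' 80
python3 - <<'E'
from h import *
print(manip.read_state()["eef_pos"])
c=manip.camera("side"); cv2.imwrite("pics/s6.png",cv2.resize(c["img"][100:250,230:410,::-1],None,fx=4,fy=4))
E
```

```text
clock: 9.3
eef_pos: [541.5, -299.4, 89.0]
eef_rot: [-1.569, -0.001, -1.571]
wrist_force: [-0.6, -0.3, 0.0]
finger_gap: 79.7
[ 541.48530876 -299.40856234   89.01401633]
```

View pics/s6.png

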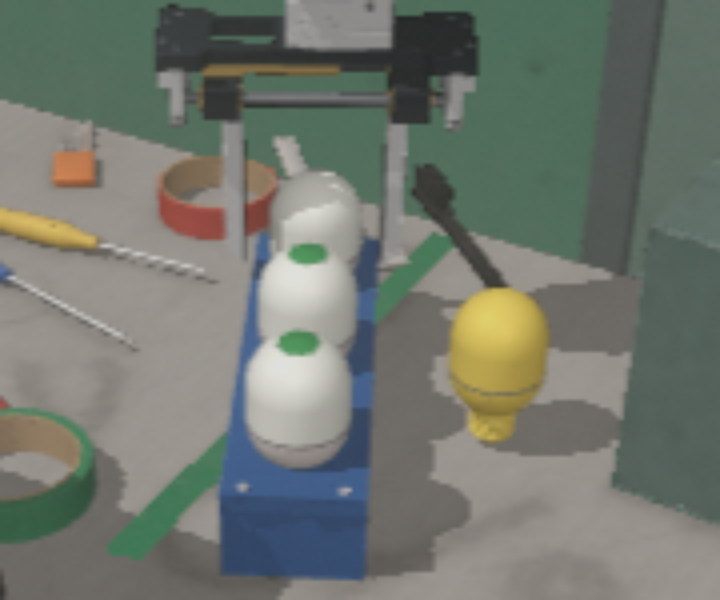

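```bash
python3 -m jog '[0,0,0,0,0,0,0,0,0,0,0,0,0,0,0,0,0,0,0,0,0,0,0,0]' 45 10; python3 -m jog '[0,0,0,0,0,0,0,0,0,0,0,0,0,0,0,0,0,0]' 45 35
```

```text
clock: 9.68
eef_pos: [541.0, -299.5, 88.2]
eef_rot: [-1.57, -0.0, -1.571]
wrist_force: [0.1, 1.2, 0.1]
finger_gap: 57.1
clock: 9.93
eef_pos: [540.8, -299.4, 88.1]
eef_rot: [-1.571, -0.0, -1.571]
wrist_force: [-3.9, 0.4, 4.2]
finger_gap: 54.5
```

```bash
python3 -m jog '[0,-4,0,0,0,0,0,-12,0,0,0,0,0,-25,0,0,0,0,0,-50,0,0,0,0,0,-85,0,0,0,0,0,-120,0,0,0,0,0,-142,0,0,0,0,0,-142,0,0,0,0]'
python3 - <<'E'
from h import *
print(manip.read_state()["eef_pos"],manip.read_state()["wrist_force"])
c=manip.camera("side"); cv2.imwrite("pics/s7.png",cv2.resize(c["img"][60:250,230:410,::-1],None,fx=3,fy=3))
E
```

```text
clock: 10.6
eef_pos: [542.3, -300.0, 236.9]
eef_rot: [-1.563, -0.005, -1.571]
wrist_force: [0.6, 0.4, 0.0]
finger_gap: 54.9
[ 542.29517676 -300.03582699  236.89449968] [0.62077327 0.36999566 0.03159589]
```

View pics/s7.png

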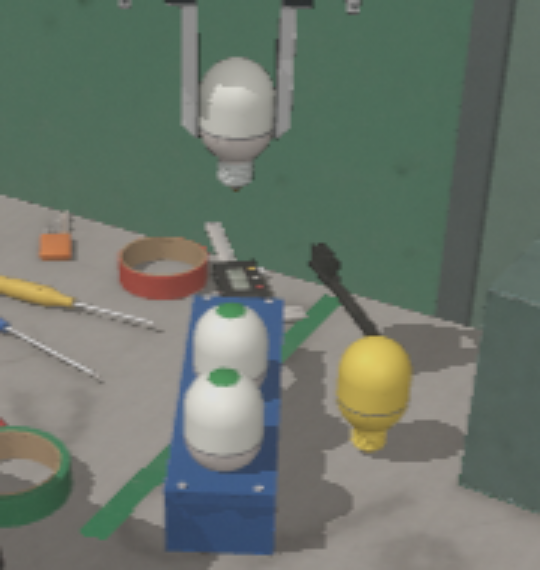

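Run:
```python
from h import *
np.set_printoptions(precision=1,suppress=True)
for n in ["side","scene"]:
    c=manip.camera(n)
    for t,h in (("ring_top",66),("dust_cap",0)):
        for m in manip.tip_of(t,c): print(n,t,m["score"],np.array(m["xy"]),atz(c,m["xy"],h))
    p=proj(c,[525,83,66]).astype(int); print(p)
    cv2.imwrite(f"pics/ring_{n}.png",cv2.resize(c["img"][p[1]-35:p[1]+35,p[0]-45:p[0]+45,::-1],None,fx=8,fy=8,interpolation=cv2.INTER_CUBIC))
    # render expected ellipses for hypotheses
    th=np.linspace(0,6.28,73)
    g=cv2.cvtColor(c["img"],cv2.COLOR_RGB2GRAY).astype(np.float32)
    best=[]
    # bore edge (r=20) : inside bright, ring dark
    for x in np.arange(515,538,.5):
        for y in np.arange(72,95,.5):
            v=0
            for r0,sg in ((18.,1),(22.,-1),(52.,1),(48.,-1)):
                P=np.array([proj(c,[x+r0*np.cos(a),y+r0*np.sin(a),66]) for a in th[::4]]).astype(np.float32)
                s=cv2.remap(g,P[:,0].reshape(-1,1),P[:,1].reshape(-1,1),cv2.INTER_LINEAR)
                v+=sg*s.mean()
            best.append((v,x,y))
    best.sort(reverse=True); print(n,best[:3], np.mean([b[1:] for b in best[:15]],axis=0))
```

```text
side ring_top 0.98 [316.7 273.5] [524.8  79.5  66. ]
side dust_cap 0.73 [395.4 289.4] [374.3  52.7   0. ]
side dust_cap 0.68 [306.8 364.4] [541.5 217.2   0. ]
side dust_cap 0.68 [306.6 225.1] [ 541.4 -143.6    0. ]
side dust_cap 0.32 [306.5 124.9] [ 541.1 -662.4    0. ]
[316 274]
side [(np.float32(68.05664), np.float64(527.5), np.float64(91.5)), (np.float32(68.001495), np.float64(527.5), np.float64(91.0)), (np.float32(67.629776), np.float64(527.0), np.float64(90.5))] [527.4  91. ]
scene ring_top 0.86 [280.9 234. ] [530.4  95.4  66. ]
scene dust_cap 0.59 [252.3 246.8] [531.  202.7   0. ]
scene dust_cap 0.22 [385.3 293.4] [ 537.9 -211.     0. ]
[283 235]
scene [(np.float32(60.305725), np.float64(526.0), np.float64(83.5)), (np.float32(60.048157), np.float64(525.5), np.float64(83.0)), (np.float32(59.909348), np.float64(526.5), np.float64(84.0))] [526.2  83.7]
```

View pics/ring_side.png

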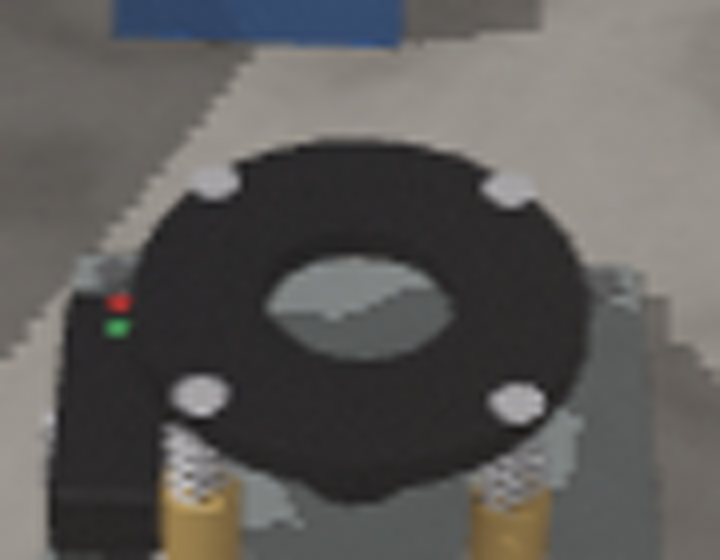

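View pics/ring_scene.png

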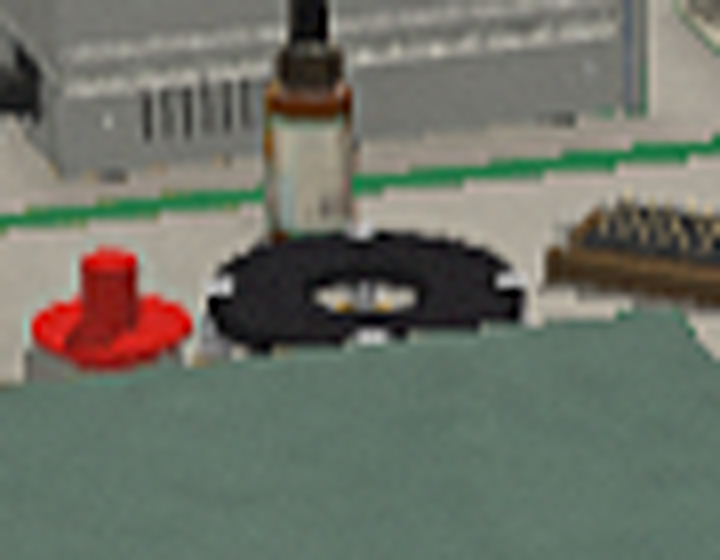

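```bash
python3 -m jog '[-30,0,-1,0,0,0,-70,0,-2,0,0,0,-110,0,-4,0,0,0,-150,0,-5,0,0,0,-190,0,-6,0,0,0,-230,0,-8,0,0,0,-270,0,-9,0,0,0,-310,0,-11,0,0,0,-350,0,-13,0,0,0,-382,0,-13.5,0,0,0]'; python3 -m jog '[0,20,0,0,0,0,0,50,0,0,0,0,0,75,0,0,0,0,0,85,0,0,0,0,0,85,0,0,0,0,0,85,0,0,0,0]'
python3 - <<'E'
from h import *
np.set_printoptions(precision=1,suppress=True)
for n in ["side","scene"]:
    c=manip.camera(n); 
    for m in manip.tip_of("bulb_new",c)[:3]: print(n,m["score"],np.array(m["xy"]))
    for m in manip.masks_of("bulb_new",c)[:3]:
        ys,xs=np.where(m["pixels"]); print("  m",m["score"],xs.min(),xs.max(),ys.min(),ys.max())
    p=proj(c,[527,83,100]).astype(int); print(p)
    cv2.imwrite(f"pics/hov_{n}.png",cv2.resize(c["img"][p[1]-50:p[1]+50,p[0]-60:p[0]+60,::-1],None,fx=6,fy=6,interpolation=cv2.INTER_CUBIC))
s=manip.read_state();print(s["eef_pos"],s["eef_rot"],s["wrist_force"])
E
```

```text
clock: 11.78
eef_pos: [526.8, 85.2, 229.5]
eef_rot: [-1.572, 0.0, -1.57]
wrist_force: [1.0, 0.1, -1.0]
finger_gap: 54.5
clock: 12.28
eef_pos: [527.8, 82.6, 145.4]
eef_rot: [-1.571, 0.0, -1.571]
wrist_force: [0.1, 0.8, -0.9]
finger_gap: 54.0
side 0.94 [317.6 267.3]
side 0.65 [350.9 207.3]
side 0.21 [233.3 274.8]
  m 0.67 300 335 219 270
  m 0.4 355 365 191 208
[315 260]
scene 0.98 [282.6 225.7]
scene 0.72 [382.5 292.8]
  m 0.77 276 294 193 230
  m 0.66 263 302 229 244
[283 222]
[527.9  82.6 145.8] [-1.6  0.  -1.6] [-1.4  0.1 -0.5]
```

View pics/hov_side.png

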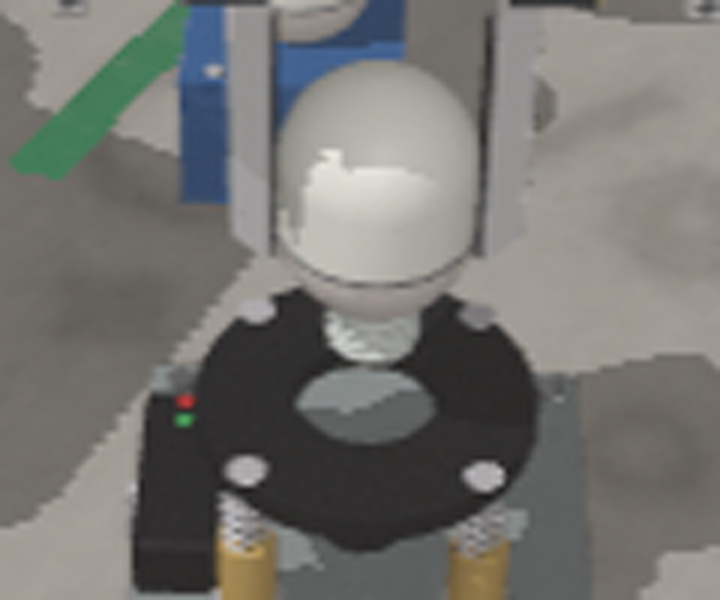

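View pics/hov_scene.png

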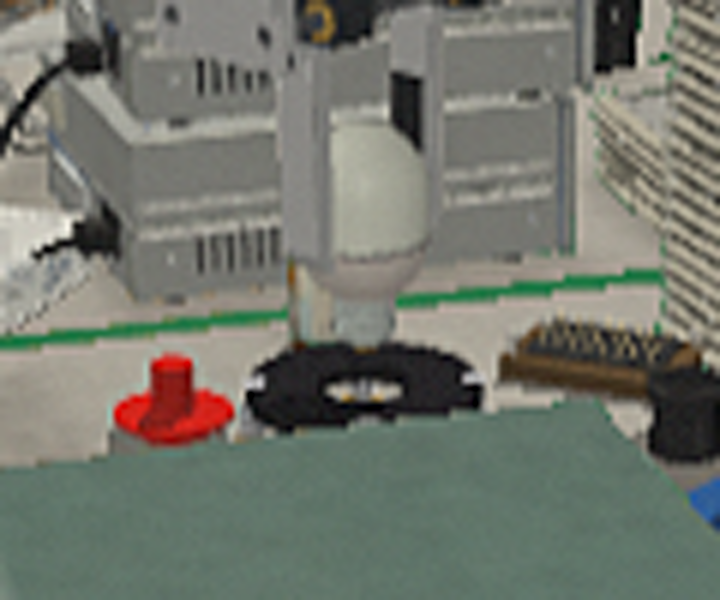

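Run:
```python
from h import *
np.set_printoptions(precision=1,suppress=True)
for n in ["side","scene"]:
    c=manip.camera(n); p0=proj(c,[527,83,100]).astype(int)-[60,50]
    f=lambda X:(proj(c,X)-p0)*6+2.5
    for X in ([527.5,83.2,66],[527.5,83.2,86],[527.5,83.2,140],[522.5,83.2,66],[527.5,78.2,66]): print(n,X,f(X))
    from math import *
    P=[f([527.5+13.5*cos(a),83.2+13.5*sin(a),82+h]) for a in np.linspace(0,6.28,60) for h in (4,22)]; P=np.array(P); print("cap cols",P.min(0),P.max(0))
    P=np.array([f([527.5+27.5*cos(a),83.2+27.5*sin(a),81+h]) for a in np.linspace(0,6.28,60) for h in (50,70)]); print("flask cols",P.min(0),P.max(0))
    P=np.array([f([527.5+50*cos(a),83.2+50*sin(a),66]) for a in np.linspace(0,6.28,60)]); print("ring",P.min(0),P.max(0))
```

```text
side [527.5, 83.2, 66] [363.7 392.4]
side [527.5, 83.2, 86] [365.4 341.5]
side [527.5, 83.2, 140] [370.1 195. ]
side [522.5, 83.2, 66] [381.1 392.6]
side [527.5, 78.2, 66] [363.4 380.4]
cap cols [317.7 262.2] [415.3 374.6]
flask cols [268.3 100.5] [473.9 287.8]
ring [189.8 277. ] [537.5 520.6]
scene [527.5, 83.2, 66] [366.7 383.4]
scene [527.5, 83.2, 86] [366.2 339.3]
scene [527.5, 83.2, 140] [364.7 217. ]
scene [522.5, 83.2, 66] [358.8 386.8]
scene [527.5, 78.2, 66] [375.6 386.3]
cap cols [333.2 287.9] [398.4 351. ]
flask cols [297.  171.2] [431.6 259.8]
ring [247.5 340.7] [485.  429.8]
```

```bash
python3 -m jog '[0,10,0.8,0,0,0,0,20,0.8,0,0,0,0,30,0.8,0,0,0,0,36,0.8,0,0,0,0,40,0.8,0,0,0,0,42,0.8,0,0,0,0,42,0.8,0,0,0]'
python3 - <<'E'
from h import *
np.set_printoptions(precision=2,suppress=True)
c=manip.camera("side");s=manip.read_state();print(s["eef_pos"],s["wrist_force"],s["moment"])
cv2.imwrite("pics/ins.png",cv2.resize(c["img"][210:320,255:375,::-1],None,fx=6,fy=6,interpolation=cv2.INTER_CUBIC)[:600])
E
```

```text
clock: 13.27
eef_pos: [528.2, 82.6, 102.4]
eef_rot: [-1.571, -0.0, -1.571]
wrist_force: [-0.1, 0.3, -0.9]
finger_gap: 54.7
[528.39  82.67 102.84] [-0.87  0.13 -0.88] [-0.04  0.06  0.01]
```

View pics/ins.png

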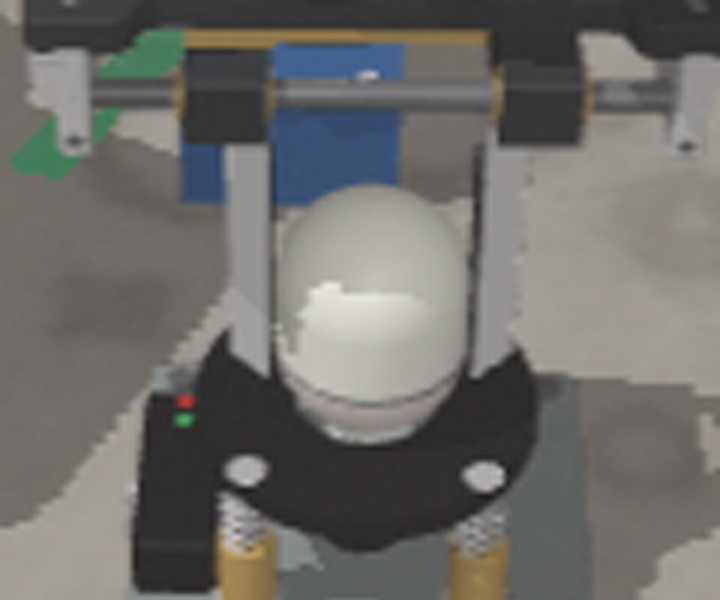

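The screw cap is in the bore and centred. I'll lower it in small steps and watch the force.

```bash
python3 -m jog '[0,1,0,0,0,0,0,2,0,0,0,0,0,2,0,0,0,0]'; python3 -m jog '[0,1,0,0,0,0,0,2,0,0,0,0,0,2,0,0,0,0]';python3 -m jog '[0,1,0,0,0,0,0,2,0,0,0,0,0,2,0,0,0,0]';python3 -m jog '[0,0,0,0,0,0]'
```

```text
clock: 13.57
eef_pos: [528.4, 82.6, 100.9]
eef_rot: [-1.571, 0.0, -1.571]
wrist_force: [0.1, 0.0, -1.1]
finger_gap: 54.5
clock: 13.82
eef_pos: [528.6, 82.7, 99.1]
eef_rot: [-1.57, 0.0, -1.571]
wrist_force: [0.4, 0.9, 2.2]
finger_gap: 54.3
clock: 14.07
eef_pos: [528.6, 82.7, 97.0]
eef_rot: [-1.57, 0.0, -1.571]
wrist_force: [2.3, 1.7, 3.4]
finger_gap: 54.3
clock: 14.15
eef_pos: [528.5, 82.7, 97.1]
eef_rot: [-1.57, 0.0, -1.571]
wrist_force: [0.8, 1.7, 4.2]
finger_gap: 54.7
```

```bash
python3 -m jog '[-0.8,0,0.4,0,0,0,-0.8,1,0.4,0,0,0,-0.8,2,0.4,0,0,0,-0.8,3,0.4,0,0,0]'; python3 -m jog '[0,1,0,0,0,0,0,2,0,0,0,0,0,3,0,0,0,0,0,3,0,0,0,0]';python3 -m jog '[0,1,0,0,0,0,0,2,0,0,0,0,0,2.5,0,0,0,0,0,2.5,0,0,0,0]'
python3 - <<'E'
from h import *
np.set_printoptions(precision=2,suppress=True)
for i in range(3):
    c=manip.camera("side");s=manip.read_state();print(s["eef_pos"],s["wrist_force"],s["moment"])
cv2.imwrite("pics/ins2.png",cv2.resize(c["img"][210:320,255:375,::-1],None,fx=6,fy=6,interpolation=cv2.INTER_CUBIC)[:600])
E
```

```text
clock: 14.48
eef_pos: [528.8, 83.4, 93.9]
eef_rot: [-1.571, -0.0, -1.571]
wrist_force: [0.6, -0.1, 5.6]
finger_gap: 54.5
clock: 14.82
eef_pos: [528.8, 83.4, 91.0]
eef_rot: [-1.571, -0.0, -1.571]
wrist_force: [-1.2, -0.8, 7.8]
finger_gap: 54.8
clock: 15.15
eef_pos: [528.9, 83.4, 88.7]
eef_rot: [-1.57, -0.0, -1.571]
wrist_force: [-1.7, -0.8, 10.3]
finger_gap: 54.3
[528.89  83.39  88.76] [-1.35 -1.67 10.33] [-0.19  0.42  0.02]
[528.88  83.4   88.77] [-1.08 -1.15 10.1 ] [-0.23  0.43  0.02]
[528.89  83.36  88.78] [-1.33 -1.63 10.1 ] [-0.28  0.41  0.01]
```

View pics/ins2.png

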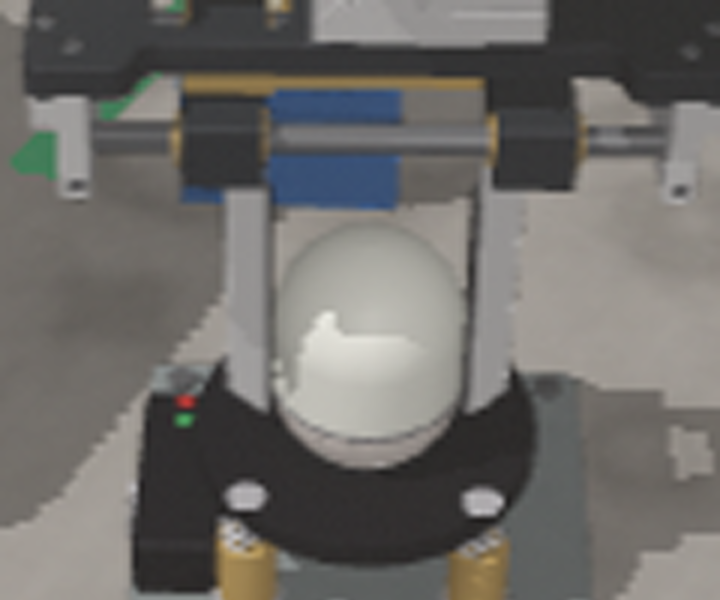

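```bash
python3 -m jog '[0,0.5,0,0,0,0,0,1,0,0,0,0,0,1,0,0,0,0]'; python3 -m jog '[0,0.5,0,0,0,0,0,0.5,0,0,0,0,0,0.5,0,0,0,0]'
```

```text
clock: 15.55
eef_pos: [528.9, 83.4, 87.8]
eef_rot: [-1.57, -0.0, -1.571]
wrist_force: [-2.1, -0.1, 9.7]
finger_gap: 54.4
clock: 15.8
eef_pos: [528.9, 83.4, 87.4]
eef_rot: [-1.57, -0.0, -1.571]
wrist_force: [-1.6, -0.7, 10.6]
finger_gap: 54.3
```

```bash
python3 -m jog '[0,0.5,0,0,0,0,0,0.5,0,0,0,0,0,0.5,0,0,0,0]'; python3 -m jog '[0,0.5,0,0,0,0,0,0.5,0,0,0,0,0,0.5,0,0,0,0]'
python3 - <<'E'
from h import *
np.set_printoptions(precision=2,suppress=True)
for i in range(4):
    c=manip.camera("side");s=manip.read_state();print(s["eef_pos"],s["wrist_force"],s["moment"])
E
```

```text
clock: 16.05
eef_pos: [528.9, 83.4, 86.9]
eef_rot: [-1.57, -0.0, -1.571]
wrist_force: [-1.7, -0.6, 12.3]
finger_gap: 54.4
clock: 16.3
eef_pos: [529.0, 83.4, 86.8]
eef_rot: [-1.57, -0.0, -1.571]
wrist_force: [-4.8, -1.2, 16.3]
finger_gap: 54.4
[528.97  83.39  86.82] [-5.43 -1.49 16.18] [-0.31  0.9  -0.03]
[528.99  83.39  86.82] [-4.18 -1.54 15.81] [-0.32  0.94 -0.03]
[528.98  83.4   86.8 ] [-4.3  -1.64 14.78] [-0.35  0.96 -0.  ]
[529.    83.39  86.83] [-4.21 -1.88 16.52] [-0.31  1.01 -0.05]
```

```bash
python3 -m jog '[0,0,-0.6,0,0,0,0,0,-0.6,0,0,0,0,0,-0.6,0,0,0,0,0,-0.6,0,0,0]'
python3 - <<'E'
from h import *
np.set_printoptions(precision=2,suppress=True)
for i in range(2):
    c=manip.camera("side");s=manip.read_state();print(s["eef_pos"],s["wrist_force"],s["moment"],s["qd"].round(4))
a=cv2.resize(c["img"][200:400,240:440,::-1],None,fx=3,fy=3,interpolation=cv2.INTER_CUBIC)
cv2.imwrite("pics/fin1.png",a)
c=manip.camera("scene");p=[283,225]
cv2.imwrite("pics/fin2.png",cv2.resize(c["img"][165:285,220:360,::-1],None,fx=5,fy=5,interpolation=cv2.INTER_CUBIC))
E
```

```text
clock: 16.83
eef_pos: [528.8, 83.4, 86.9]
eef_rot: [-1.569, 0.0, -1.571]
wrist_force: [-0.8, -0.9, 12.2]
finger_gap: 54.2
[528.83  83.38  86.86] [-1.13 -1.59 14.24] [-0.29  0.19  0.  ] [-0. -0.  0.  0.  0.  0.]
[528.86  83.4   86.89] [-1.01 -1.85 13.34] [-0.35  0.21  0.06] [ 0. -0. -0.  0. -0. -0.]
```

View pics/fin1.png

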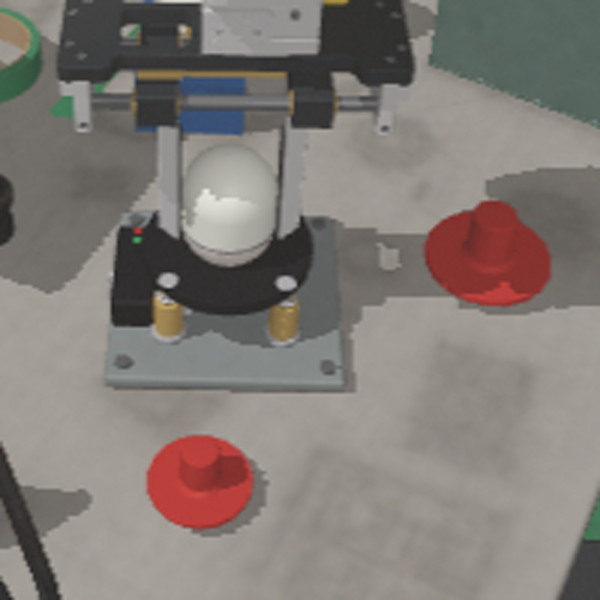

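View pics/fin2.png

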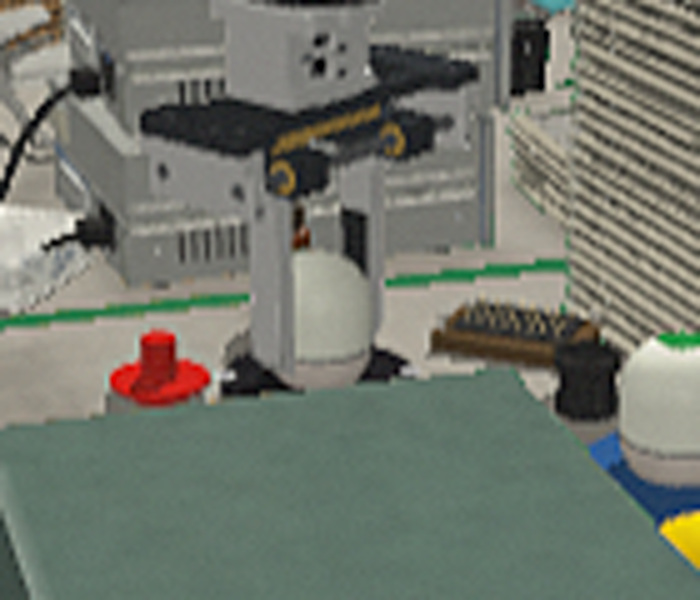

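The ring is fully down with its springs hidden in the bushings. The bulb stands upright and centred, and the cap stands clear with its knob up. The downward force is steady at about 14 N and the arm is still, so I'm handing in.

```bash
python3 -c "
from cell import manip
print(manip.sign_off()); s=manip.read_state(); print(s['clock'],s['eef_pos'],s['wrist_force'],s['finger_gap'])"
```

```text
the job is handed in; nothing more can be done
None
the job is handed in; nothing more can be done
```

The job is handed in with the undotted bulb held pressed at the stop; the hand-in gave no verdict. I stood the dust cap knob up on the bench at about (545, 215) mm and let go of it. Then I took the undotted bulb from the −y end of the rack, set it in the ring and pressed it down in small steps.

**Pressing:** The tool went down about 12 mm from first contact. The vertical force jumped at the end and settled at about 14 N, so the ring is at its stop. The bulb's touch on the contact pin is inferred from that travel and force, because I could not see it.

**Bulb and grip:** The last pictures show the bulb upright and centred. The sideways force was about 2 N, the arm was still, and the grip was set to 35 N. The highest vertical force during pressing was about 16.5 N, well under the 60 N limit.

**Cap and other things:** The last pictures show the cap standing clear with its knob up. Both dotted bulbs were still in place after the lift from the rack. I did not measure the dotted bulbs or the bystanders again after that, but nothing passed close to them. The last clock reading was about 17 s of the 51 s allowed.

**Disagreements:** The camera estimates of the ring's centre differed by several mm, with some single readings up to about 12 mm off in y. I settled the position by comparing bulb and ring in the same picture and by easing the sideways force to near zero. Reading the state after the hand-in was refused, so these checks are from just before it.

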